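# Hold the thread winder's presser arm open

## Task

The thread winder on the counter needs its spool changed. Press the button on the small control box fully down and let it come up again; then take the upright black handle of the winder's spring arm, swing the arm away from the spool until it is fully against its stop, and finish while holding it there with the gripper, without letting go, so that a colleague can change the spool. Do not disturb the tin, the spare spool or the roll of tape.

Things in the scene. Friction and masses are not known exactly. Their poses are not given: they have to be found in the camera images.
- presser_grip (a point): Middle of the plain upright black round handle at the free end of the winder's presser arm, 105 mm above the counter. The handle is 16 mm across (a 20 mm collar at its foot) and reaches from 61 to 133 mm above the counter. The arm under it is a level aluminium bar, 12 mm wide, with an 18 mm rubber roller (39 to 73 mm high) 50 mm inward of the handle, towards the pivot.
- presser_pivot (a point): The point on the arm's vertical hinge axis that is level with presser_grip, 150 mm from it.
- presser_arm (a joint): Angle of the presser arm about its vertical pivot (rad): 0 at rest with its roller against the spool, growing counter-clockwise seen from above as it swings away from the spool, generally towards the robot; hard stop at 1.1. A spring pulls it back to 0 all the time: about 1.6 N at the handle at 0 and 6 N at the stop. It does not latch.
- stop_button_top (a point): Centre of the top face of the round push button (30 mm across) that stands on the small grey control box (85 x 70 mm, 32 mm high, fixed to the counter). The box is to the left or the right of the winder.
- stop_button (a joint): Travel of the button (m): 0 up, 0.006 fully down. It is pressed straight down, springs back by itself, and takes about 5 N to go fully down.
- tin: Bystander: round lidded tin, 70 mm across, 46 mm high, standing loose on the other side of the winder from the control box. Origin at the centre of its underside.
- spare_spool: Bystander: loose thread spool 30 mm across, 48 mm high, standing on the counter to the right of the winder. Origin at the centre of its underside.
- tape_roll: Bystander: roll of masking tape, 98 mm across, 25 mm high, lying loose on the counter behind and to the left of the winder. Origin at the centre of its underside.
- winder: Thread winder: grey base plate 160 x 200 mm, 16 mm high, fixed to the counter, carrying a spool (30 mm across, top 85 mm high, its spindle to 95 mm), the arm's pivot post and a stop pin. But for the handle nothing on it is taller than 95 mm. Origin under the middle of the base; place and yaw differ each time. The spool's axis is 55 mm from the handle's when the arm is at rest.
Not all that is in view belongs to the job. What is shaped like the part that bears stop_button_top but pink or yellow is not meant.

How it is judged (in metres and radians):
On the way, in this order (a step that is already met when the one before it is completed fails the run):
1. the button is pressed fully down while the arm is still at rest (value of joint stop_button above 0.005 m and value of joint presser_arm below 0.15 rad), for 0.05 s.
2. the button is let up again (value of joint stop_button below 0.001 m), for 0.1 s.
3. the fingers hold the presser arm at its stop (value of joint presser_arm above 1.05 rad and contact force between the fingers and presser_arm above 2 N), for 0.5 s.
At the end, for the whole second after the job is handed in: The presser arm is at its stop (joint above 1.05 of 1.1 rad) and kept there by the gripper's fingers (contact over 2 N), nothing else propping it, and the button is up again, all through the last second (all of step 3 and contact force between presser_arm and tin below 0.1 N and contact force between presser_arm and spare_spool below 0.1 N and contact force between presser_arm and tape_roll below 0.1 N and value of joint stop_button below 0.001 m); the arm keeps its last pose, push and grip.
It fails at once if a bystander is disturbed (moved more than 30 mm) (distance of any of tin, spare_spool, tape_roll from where it was at the start of the episode above 0.03 m).
It also fails if it takes over 54 s, if anything falls off the work surface, if the arm or the gripper's body presses on something with over 40 N, if the wrist force passes 120 N, or if a joint passes its speed limit or range.

## Robot

A 6-joint arm with a two-finger parallel gripper is mounted at the origin on a cart in front of the work surface, level with it; the furniture and walls round the work are solid. World frame = base frame: x ahead of the robot, y to its left, z up, the work surface at z = 0. Lengths are in mm, angles in rad, forces in N, time in s.
With the tool pointing down it reaches from about 275 to 1000 mm from the base axis. Payload 8.4 kg.
Tool frame: the origin (TCP) lies at the very end of the fingers, on their centre line; the grasp point (between the pads) lies 19 mm behind it; z points along the fingers, y is the direction in which the jaws open and shut (so a half turn about z gives the same grasp; the last joint's range is limited). The gripper opens to 85 mm and grips with 20 to 120 N. Pads are 22 mm wide; open, the fingers measure 114 mm over their backs; the gripper's body (76 mm by 85 mm) begins 54 mm behind the grasp point. The pads swing forward as they close: fully open they stand 13 mm farther back than shut.
Start: joints at [1.286, 0.353, 1.633, -0, 1.155, -0.002], TCP at [174.402, 600.176, 206.681] pointing down, gripper open.
Joint ranges: [-2.63, 2.63], [-0.92, 2.1], [0.06, 2.66], [-1.3, 4.44], [0, 2.69], [-3.02, 3.02]. Speed limits (rad/s): [2.22, 2.22, 2.79, 3.14, 3.14, 3.14].

## Interface

Orientations are given as [roll, pitch, yaw] about the fixed x, y, z axes, in that order (R = Rz(yaw) Ry(pitch) Rx(roll)).
In Python, from rig import readout, grab_frame, calibration, r gives the robot as it stands. The module is installed in compiled form; this text tells all that it offers.
- The arm moves only by the tool play_rows, never from a script. Its argument "rows" is a list of rows, each a list of 3 entries, a list of its own where there are three numbers: the closure in counts, from 0 (fully open) to 255 (shut), then the shift along the tool's x, y, z in cm, then the turn, a rotation vector about the tool's x, y, z in rad. In form: [[gripper, [dx, dy, dz], [rx, ry, rz]], ...]. A call has 1 to 12 rows; each row is the pose to reach, as a shift and turn from the pose commanded when the call began, along the tool's axes at that moment; what a row does not reach only later rows make up. A row lasts 1/12 s, in which the tool goes at most 41.7 mm and 7.16 degrees, less where a joint would pass 70% of its speed; a pose out of reach is approached as far as the arm can. A call with a gripper value outside its range is refused whole. The fingers move at their own pace and stop on an object; "squeeze" is the grip in N (left out, the last holds). Time passes only in rows, so rows that repeat a pose let the fingers close. It gives the time, the measured TCP pose, the force and the opening at its end, in the units of the state.
- readout.sense(): the state, without advancing time (a new reading comes with each control period).
- grab_frame(name): name is "scene" or "top"; returns (picture, depth): 384x512x3 uint8, red, green, blue; 384x512 float32, mm along the optical axis (not along the pixel's ray), 0 where there is no reading.
- calibration(name): a dict with "vfov" (degrees; the focal length in pixels is half the picture's height over the tangent of half this angle, whatever the lens; pixels are square), "cx", "cy" (the principal point, pixels), "cam_to_world" (4x4, takes a point from camera to world coordinates). Camera axes: x right, y down, z forward; pixel columns grow to the right and rows downward; lengths in mm; the calibration is good to about 2 mm. A picture is of the moment at which its call begins. calibration takes no time and is no camera call.
- r.sign_off(): hands the job in, once; it reports no verdict.
The state is a dict: "clock": time; "qpos": joint angles; "qvel": joint speeds; "joint_efforts": joint torques, N m; "eef_pos": TCP position; "tcp_rot": TCP orientation; "contact_force": force on the tool from outside, world axes, zero at the start; "wrist_torque": the same for the moment, N m; "opening": opening from 0.0 (shut) to 1.0 (fully open).
Only numpy, scipy, OpenCV 4.12 (cv2) and the standard library are available. Lean on these libraries where they do the work, as an engineer would, in place of code of your own. Each camera call takes 0.05 s, during which the arm holds its last target.

## Working session

There is one attempt and no reset: what is moved stays moved. The work goes in short steps, Python scripts to look and compute and a tool call to move; the robot and the scene stay as the last step left them, time stands still between calls to the robot, and variables do not carry over. Pictures are saved under pics/ and viewed, and the job is handed in when it is done.

Besides the shell and the picture viewer there is one more tool, called after ">>>" by a JSON object that holds its "api" and its "payload". play_rows: Moves the arm, as the interface text tells. Its arguments: {"type":"object","properties":{"rows":{"type":"array"},"squeeze":{"type":"number"}},"required":["rows"]}

```bash
mkdir -p pics
python3 - <<'E'
from rig import readout, grab_frame, calibration, r
import cv2, numpy as np
for n in ("scene","top"):
    p,d=grab_frame(n); cv2.imwrite(f"pics/{n}0.png",p[:,:,::-1]); np.savez(f"{n}0.npz",p=p,d=d)
    c=calibration(n); print(n,c["vfov"],c["cx"],c["cy"],np.round(c["cam_to_world"],3).tolist(),np.percentile(d,[0,5,50,95]))
print(readout.sense())
E
```

```text
scene 50.6599191723086 259.107581956759 189.57751248328856 [[0.43, -0.488, 0.76, -260.733], [-0.903, -0.241, 0.355, -455.536], [0.01, -0.839, -0.544, 701.548], [0.0, 0.0, 0.0, 1.0]] [   0.          487.3588974  1202.22747803 2386.49794922]
top 50.16224432191913 263.37490512127465 193.49018642592418 [[-0.028, -0.997, 0.069, 487.185], [-0.999, 0.03, 0.015, -70.694], [-0.017, -0.069, -0.998, 1514.838], [0.0, 0.0, 0.0, 1.0]] [   0.            0.         1524.68475342 2385.15803223]
{'clock': 0.1, 'qpos': array([ 1.28559779e+00,  3.53574149e-01,  1.63405237e+00, -5.12137758e-05,
        1.15516674e+00, -2.40730809e-03]), 'qvel': array([-0.00049787, -0.00133235, -0.00244642, -0.00046682,  0.00017524,
       -0.00130434]), 'joint_efforts': array([-6.27218415e-04, -6.06358624e+01, -3.42819750e+01, -1.74039513e-05,
        3.88097571e-03,  1.14152246e-05]), 'eef_pos': array([174.29504168, 599.74602322, 206.04288397]), 'tcp_rot': array([-3.14039194e+00,  4.39383452e-05,  2.85882216e+00]), 'contact_force': array([-0.2223359 , -0.59767666, -0.01253429]), 'wrist_torque': array([0.01553381, 0.0642409 , 0.02849804]), 'opening': 1.0013513329898431}
```

View pics/scene0.png

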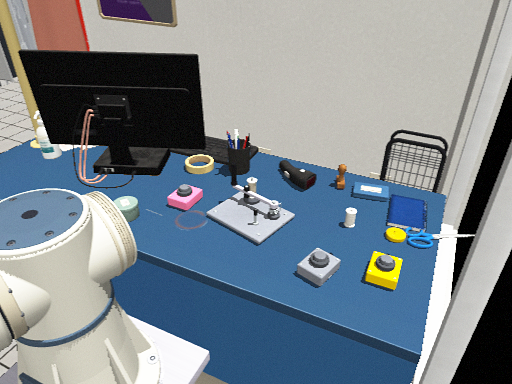

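View pics/top0.png

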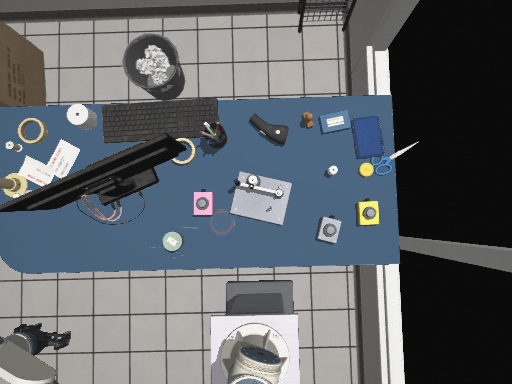

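```bash
cat > h.py <<'E'
import cv2, numpy as np
from rig import readout, grab_frame, calibration, r
def ray(n,u,v):
    c=calibration(n); f=192/np.tan(np.radians(c["vfov"]/2)); T=c["cam_to_world"]
    return T[:3,3], T[:3,:3]@np.array([(u-c["cx"])/f,(v-c["cy"])/f,1.])
def onplane(n,u,v,z):
    o,d=ray(n,u,v); return o+d*(z-o[2])/d[2]
def cloud(n,d):
    c=calibration(n); f=192/np.tan(np.radians(c["vfov"]/2)); T=c["cam_to_world"]
    v,u=np.mgrid[:384,:512]
    P=np.stack([(u-c["cx"])/f*d,(v-c["cy"])/f*d,d],-1)
    return P@T[:3,:3].T+T[:3,3]
def proj(n,P):
    c=calibration(n); f=192/np.tan(np.radians(c["vfov"]/2)); T=c["cam_to_world"]
    q=T[:3,:3].T@(np.array(P)-T[:3,3]); return q[:2]/q[2]*f+[c["cx"],c["cy"]]
def crop(n,p,u0,v0,u1,v1,name,k):
    cv2.imwrite(name,cv2.resize(p[v0:v1,u0:u1,::-1],None,fx=k,fy=k,interpolation=cv2.INTER_CUBIC))
E
python3 - <<'E'
from h import *
p=np.load("scene0.npz")["p"]; crop("s",p,190,150,350,290,"pics/s1.png",5)
p=np.load("top0.npz")["p"]; crop("t",p,190,150,350,260,"pics/t1.png",5)
E
```

```text
(no output)
```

View pics/s1.png

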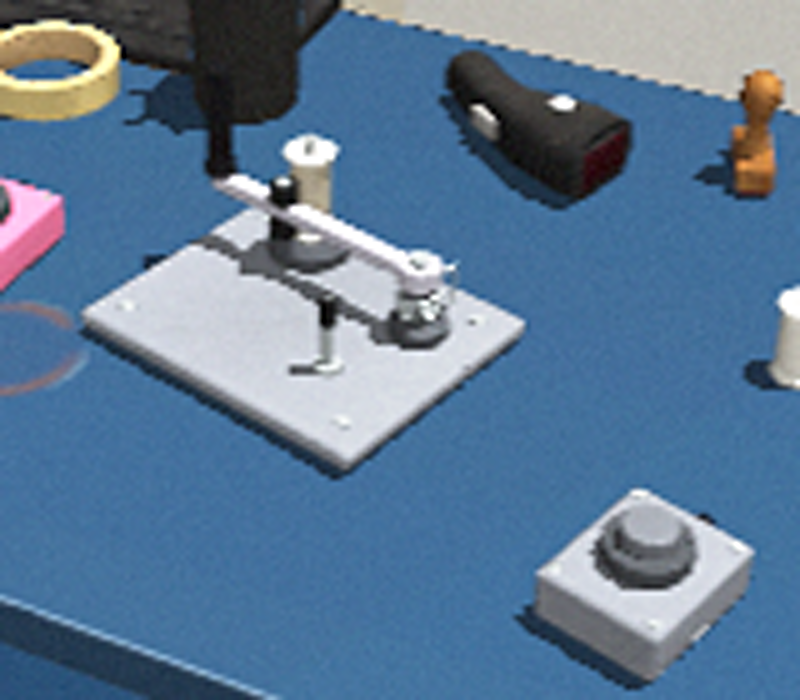

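View pics/t1.png

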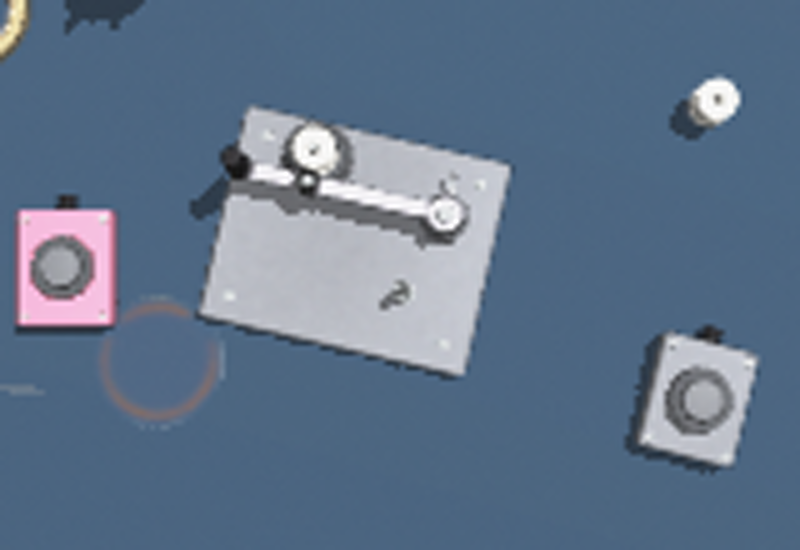

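Run:
```python
from h import *
for n in("scene","top"):
    z=np.load(n+"0.npz"); d=z["d"]; p=z["p"]; C=cloud(n,d)
    def show(l,u,v): print(n,l,p[v,u],np.round(C[v,u]),d[v,u])
    if n=="scene":
        for l,u,v in[("btn",319,257),("boxtop",304,265),("handle",233,172),("hand hi",233,165),("hub",273,203),("spool",251,179),("ring edge",192,211),("ring mid",192,220),("ring",177,219),("tin",124,203),("spare",350,212),("pencil",242,158)]: show(l,u,v)
        m=(C[...,2]>20)
    else:
        for l,u,v in[("btn",330,230),("handle",237,181),("handle2",237,183),("hub",279,193),("spool",252,179),("ring mid",222,222),("ring",210,222),("tin",172,242),("spare",333,170),("pin",269,208)]: show(l,u,v)
# colours of the tall stuff
z=np.load("top0.npz");C=cloud("top",z["d"])
roi=C[165:230,225:300]; 
print("table z med",np.median(C[245:255,230:300,2]), "max in winder",np.nanmax(roi[...,2]))
m=(C[...,2]>100)&(C[...,2]<170); ys,xs=np.nonzero(m[165:230,225:300]); print(list(zip(xs+225,ys+165))[:40])
print([np.round(C[y+165,x+225]).tolist() for x,y in list(zip(xs,ys))[:12]])
```

```text
scene btn [180 187 197] [ 442. -283.   56.] 946.3284
scene boxtop [210 214 225] [ 425. -254.   32.] 956.9951
scene handle [17 14 20] [620.  40. 107.] 1169.5062
scene hand hi [18 20 16] [620.  40. 130.] 1156.1582
scene hub [126 130 134] [ 583. -103.   65.] 1112.9899
scene spool [139 142 139] [632. -12.  91.] 1168.0713
scene ring edge [122 115 133] [527. 129.   0.] 1188.2445
scene ring mid [ 70 107 152] [490. 105.   1.] 1150.9218
scene ring [107 116 141] [477. 147.  -1.] 1156.6086
scene tin [254 253 249] [422. 281.  48.] 1136.1818
scene spare [255 255 255] [ 659. -301.   49.] 1109.2177
scene pencil [41 38 38] [770.  89.  68.] 1321.7603
top btn [173 175 181] [ 452. -282.   50.] 1455.279
top handle [64 63 66] [628.  38. 131.] 1391.444
top handle2 [26 26 26] [621.  38. 129.] 1393.0431
top hub [222 226 228] [ 588. -105.   65.] 1452.5076
top spool [217 221 222] [637. -12.  97.] 1425.2803
top ring mid [ 81 104 133] [491. 107.  -1.] 1514.591
top ring [106 107 122] [492. 152.  -1.] 1515.5375
top tin [242 239 234] [425. 282.  47.] 1464.5707
top spare [158 156 150] [ 670. -307.   14.] 1505.9945

[... 348 characters left out ...]
5), np.int64(181)), (np.int64(236), np.int64(181)), (np.int64(237), np.int64(181)), (np.int64(238), np.int64(181)), (np.int64(234), np.int64(182)), (np.int64(235), np.int64(182)), (np.int64(236), np.int64(182)), (np.int64(237), np.int64(182)), (np.int64(238), np.int64(182)), (np.int64(235), np.int64(183)), (np.int64(236), np.int64(183)), (np.int64(237), np.int64(183)), (np.int64(238), np.int64(183)), (np.int64(237), np.int64(184))]
[[635.0, 41.0, 131.0], [635.0, 38.0, 128.0], [631.0, 44.0, 135.0], [631.0, 41.0, 134.0], [631.0, 38.0, 132.0], [632.0, 35.0, 128.0], [629.0, 48.0, 129.0], [628.0, 45.0, 131.0], [627.0, 41.0, 138.0], [628.0, 38.0, 131.0], [628.0, 34.0, 131.0], [625.0, 48.0, 131.0]]
```

Run:
```python
from h import *
for n,box in(("scene",(310,245,332,265)),("top",(318,220,342,242))):
    z=np.load(n+"0.npz"); d=z["d"]; p=z["p"].astype(int); C=cloud(n,d)
    u0,v0,u1,v1=box
    m=np.zeros(d.shape,bool); m[v0:v1,u0:u1]=(C[v0:v1,u0:u1,2]>46)&(C[v0:v1,u0:u1,2]<70)
    ys,xs=np.nonzero(m); print(n,"btn high px",xs.mean(),ys.mean(),len(xs),np.median(C[m],0), np.percentile(C[m][:,2],[10,50,90]))
    # handle top region
    for lo,hi,lab in((115,145,"handle hi"),(85,115,"handle mid")):
        m=(C[...,2]>lo)&(C[...,2]<hi)&(np.hypot(C[...,0]-625,C[...,1]-40)<30)
        ys,xs=np.nonzero(m)
        if len(xs): print(n,lab,len(xs),xs.mean(),ys.mean(),C[m].mean(0))
    m=(C[...,2]>58)&(C[...,2]<75)&(np.hypot(C[...,0]-586,C[...,1]+104)<25)
    ys,xs=np.nonzero(m); print("hub",len(xs),C[m].mean(0),np.median(C[m],0))
print("top handle ray z133",onplane("top",236.5,181.4,133))
for b in((442,-283,56),(452,-282,56)): print(proj("top",b),proj("scene",b))
```

```text
scene btn high px 319.56081081081084 256.6689189189189 148 [ 445.77102771 -283.31549865   54.17867574] [46.61256826 54.17867574 56.5564307 ]
scene handle hi 45 233.53333333333333 165.6 [622.52006821  39.25777755 127.032347  ]
scene handle mid 46 233.95652173913044 173.8695652173913 [622.28130307  38.48689209  99.84801162]
hub 64 [ 585.56733664 -101.3292544    64.35961579] [ 585.02765193 -103.0869367    64.28822615]
top btn high px 330.3013698630137 229.5068493150685 73 [ 454.94447242 -282.54962666   51.69014289] [46.34070402 51.69014289 57.37035042]
top handle hi 19 236.1578947368421 181.1578947368421 [627.56863508  40.63052217 131.88590755]
top handle mid 6 237.83333333333334 183.33333333333334 [623.3537232   37.80167239  96.87781562]
hub 46 [ 591.61411332 -100.08989777   63.75009231] [ 591.56313579 -101.4007046    63.91330218]
top handle ray z133 [626.59506154  39.40343227 133.        ]
[330.67862085 232.81048016] [318.93072623 256.81637948]
[330.28250786 229.97783027] [319.87386177 254.08018502]
```

>>> {"api": "play_rows", "payload": {"rows": [[255, [-51, -77, 0], [0, 0, 1.55]], [255, [-51, -77, 0], [0, 0, 1.55]], [255, [-51, -77, 0], [0, 0, 1.55]], [255, [-51, -77, 0], [0, 0, 1.55]], [255, [-51, -77, 0], [0, 0, 1.55]], [255, [-51, -77, 0], [0, 0, 1.55]], [255, [-51, -77, 0], [0, 0, 1.55]], [255, [-51, -77, 0], [0, 0, 1.55]], [255, [-51, -77, 0], [0, 0, 1.55]], [255, [-51, -77, 0], [0, 0, 1.55]], [255, [-51, -77, 0], [0, 0, 1.55]], [255, [-51, -77, 0], [0, 0, 1.55]]], "squeeze": 40}}

```text
clock: 1.1
eef_pos: [323.0, 121.0, 206.8]
tcp_rot: [3.141, -0.0, 1.353]
contact_force: [0.8, 0.6, -0.3]
opening: 0.001
```

```bash
cat >> h.py <<'E'
from scipy.spatial.transform import Rotation as Ro
def want(x,y,z,ang=None):
    """tool-axis shift (cm) and turn to reach x,y,z with tool y at angle ang (deg)"""
    s=readout.sense(); R=Ro.from_euler("xyz",s["tcp_rot"]).as_matrix()
    print("t",s["clock"],"pos",np.round(s["eef_pos"],1),"rot",np.round(s["tcp_rot"],3),"F",np.round(s["contact_force"],1),"open",round(s["opening"],3),"toolY",np.degrees(np.arctan2(R[1,1],R[0,1])))
    print("q",np.round(s["qpos"],2),"shift cm",np.round(R.T@(np.array([x,y,z])-s["eef_pos"])/10,2))
    if ang is not None:
        a=np.radians(ang); yv=np.array([np.cos(a),np.sin(a),0]); zv=np.array([0,0,-1.]); xv=np.cross(yv,zv)
        print("turn",np.round(Ro.from_matrix(R.T@np.stack([xv,yv,zv],1)).as_rotvec(),3))
E
python3 -c "
from h import *
want(449,-283,200,-15)"
```

```text
t 1.1 pos [323.  121.  206.8] rot [ 3.141 -0.     1.353] F [ 0.8  0.6 -0.3] open 0.001 toolY -12.461829991877512
q [ 0.35 -0.11  2.17 -0.    1.08  0.57] shift cm [-36.73  21.02   0.67]
turn [ 0.    -0.     0.044]
```

>>> {"api": "play_rows", "payload": {"rows": [[255, [-36.7, 21, 0], [0, 0, 0.04]], [255, [-36.7, 21, 0], [0, 0, 0.04]], [255, [-36.7, 21, 0], [0, 0, 0.04]], [255, [-36.7, 21, 0], [0, 0, 0.04]], [255, [-36.7, 21, 0], [0, 0, 0.04]], [255, [-36.7, 21, 0], [0, 0, 0.04]], [255, [-36.7, 21, 0], [0, 0, 0.04]], [255, [-36.7, 21, 0], [0, 0, 0.04]], [255, [-36.7, 21, 0], [0, 0, 0.04]], [255, [-36.7, 21, 0], [0, 0, 0.04]], [255, [-36.7, 21, 0], [0, 0, 0.04]], [255, [-36.7, 21, 0], [0, 0, 0.04]]]}}

```text
clock: 2.1
eef_pos: [451.5, -282.4, 206.0]
tcp_rot: [-3.141, 0.0, 1.316]
contact_force: [-0.5, 0.7, -0.7]
opening: 0.001
```

>>> {"api": "play_rows", "payload": {"rows": [[255, [0, 0, 4], [0, 0, 0]], [255, [0, 0, 8], [0, 0, 0]], [255, [0, 0, 11], [0, 0, 0]], [255, [0, 0, 12], [0, 0, 0]], [255, [0, 0, 12], [0, 0, 0]]]}}

```text
clock: 2.52
eef_pos: [449.2, -277.9, 84.5]
tcp_rot: [-3.136, -0.002, 1.32]
contact_force: [0.4, 0.2, 0.9]
opening: 0.0
```

Run:
```python
from h import *
want(449,-283,56,-15)
for n,b in(("scene",(280,210,360,290)),("top",(290,180,370,260))):
    p,d=grab_frame(n); crop(n,p,*b,f"pics/{n}2.png",5)
```

```text
t 2.5167 pos [ 449.2 -277.9   84.5] rot [-3.136e+00 -2.000e-03  1.320e+00] F [0.4 0.2 0.9] open 0.0 toolY -14.393735121105738
q [-0.56  0.36  1.94  0.    0.85 -0.31] shift cm [-0.51  0.12  2.85]
turn [-0.005 -0.002  0.011]
```

View pics/scene2.png

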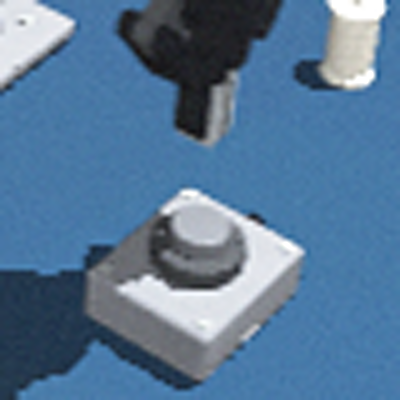

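View pics/top2.png

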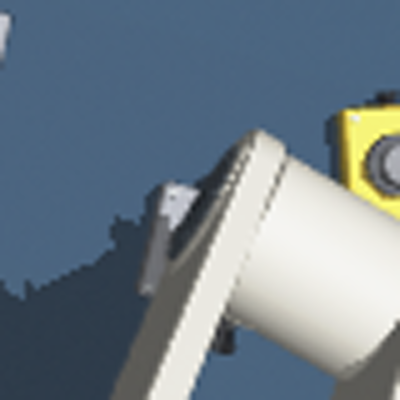

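>>> {"api": "play_rows", "payload": {"rows": [[255, [0, 0, 0.5], [0, 0, 0]], [255, [0, 0, 1], [0, 0, 0]], [255, [0, 0, 1.5], [0, 0, 0]], [255, [0, 0, 2], [0, 0, 0]], [255, [0, 0, 2], [0, 0, 0]], [255, [0, 0, 2], [0, 0, 0]]]}}

```text
clock: 3.12
eef_pos: [451.1, -280.0, 66.5]
tcp_rot: [-3.141, -0.0, 1.319]
contact_force: [-0.2, -0.6, 0.8]
opening: 0.003
```

```bash
python3 -c "
from h import *
want(449,-283,50,-15); print(proj('scene',readout.sense()['eef_pos']))"
```

```text
t 3.1167 pos [ 451.1 -280.    66.5] rot [-3.141 -0.     1.319] F [-0.2 -0.6  0.8] open 0.003 toolY -14.443440582120035
q [-0.56  0.39  1.95 -0.    0.8  -0.31] shift cm [-0.34 -0.13  1.65]
turn [-0.001 -0.     0.01 ]
[319.3489607  250.71002063]
```

>>> {"api": "play_rows", "payload": {"rows": [[255, [-0.3, 0, 0.3], [0, 0, 0]], [255, [-0.3, 0, 0.7], [0, 0, 0]], [255, [-0.3, 0, 1.0], [0, 0, 0]], [255, [-0.3, 0, 1.2], [0, 0, 0]], [255, [-0.3, 0, 1.2], [0, 0, 0]], [255, [-0.3, 0, 1.2], [0, 0, 0]]]}}

```text
clock: 3.62
eef_pos: [450.4, -283.0, 54.5]
tcp_rot: [-3.141, -0.0, 1.319]
contact_force: [-0.2, -0.3, 0.5]
opening: 0.001
```

>>> {"api": "play_rows", "payload": {"rows": [[255, [0, 0, 0.1], [0, 0, 0]], [255, [0, 0, 0.2], [0, 0, 0]], [255, [0, 0, 0.3], [0, 0, 0]], [255, [0, 0, 0.3], [0, 0, 0]], [255, [0, 0, 0.3], [0, 0, 0]]]}}

```text
clock: 4.03
eef_pos: [450.5, -283.0, 51.7]
tcp_rot: [-3.142, -0.0, 1.319]
contact_force: [0.3, -0.7, 0.6]
opening: 0.003
```

>>> {"api": "play_rows", "payload": {"rows": [[255, [0, 0, 0.1], [0, 0, 0]], [255, [0, 0, 0.2], [0, 0, 0]], [255, [0, 0, 0.3], [0, 0, 0]], [255, [0, 0, 0.3], [0, 0, 0]], [255, [0, 0, 0.3], [0, 0, 0]]]}}

```text
clock: 4.45
eef_pos: [450.5, -283.0, 48.6]
tcp_rot: [-3.141, -0.0, 1.319]
contact_force: [-0.3, 0.5, -0.2]
opening: 0.002
```

Run:
```python
from h import *
want(449,-283,50,-15)
p,d=grab_frame("scene"); crop("s",p,280,210,360,290,"pics/scene3.png",6)
```

```text
t 4.45 pos [ 450.5 -283.    48.6] rot [-3.141 -0.     1.319] F [-0.3  0.5 -0.2] open 0.002 toolY -14.440541090272701
q [-0.56  0.42  1.96  0.    0.77 -0.31] shift cm [-0.04 -0.14 -0.14]
turn [-0.   -0.    0.01]
```

View pics/scene3.png

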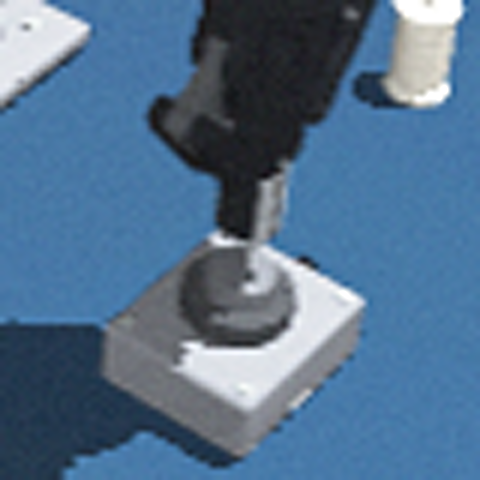

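Run:
```python
from h import *
p,d=grab_frame("scene"); crop("s",p,305,235,340,275,"pics/scene4.png",14)
C=cloud("scene",d); print(proj("scene",(450.5,-283,48.6)))
for v in range(238,266,2): print(v,[np.round(C[v,u]).astype(int).tolist() for u in (316,320,323,326)])
```

```text
[319.79130543 256.95247435]
238 [[407, -280, 138], [416, -287, 134], [435, -289, 120], [441, -294, 117]]
240 [[560, -241, 2], [420, -286, 125], [442, -288, 108], [445, -294, 109]]
242 [[551, -244, 3], [437, -283, 105], [443, -288, 102], [445, -294, 103]]
244 [[439, -273, 93], [437, -283, 99], [443, -289, 97], [449, -294, 94]]
246 [[441, -273, 86], [436, -284, 95], [443, -289, 91], [449, -295, 88]]
248 [[495, -260, 32], [437, -284, 87], [444, -290, 84], [450, -295, 81]]
250 [[487, -263, 33], [444, -283, 76], [443, -290, 79], [533, -277, 2]]
252 [[456, -271, 55], [458, -280, 57], [463, -286, 55], [493, -287, 32]]
254 [[450, -273, 55], [453, -282, 55], [457, -288, 54], [469, -293, 47]]
256 [[442, -276, 56], [443, -285, 58], [448, -291, 57], [455, -296, 53]]
258 [[440, -277, 52], [440, -286, 55], [442, -293, 56], [456, -297, 47]]
260 [[439, -278, 47], [439, -287, 51], [444, -293, 49], [451, -299, 45]]
262 [[433, -280, 46], [438, -288, 45], [438, -295, 48], [441, -301, 48]]
264 [[431, -281, 42], [431, -290, 46], [436, -296, 44], [439, -302, 44]]
```

View pics/scene4.png

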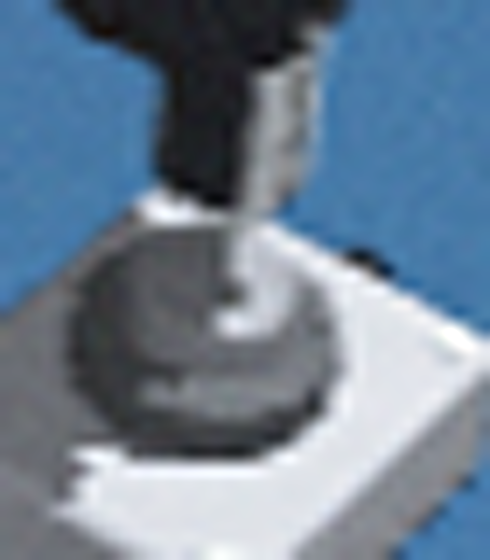

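>>> {"api": "play_rows", "payload": {"rows": [[255, [0, 0, 0.1], [0, 0, 0]], [255, [0, 0, 0.2], [0, 0, 0]], [255, [0, 0, 0.3], [0, 0, 0]], [255, [0, 0, 0.4], [0, 0, 0]], [255, [0, 0, 0.4], [0, 0, 0]], [255, [0, 0, 0.4], [0, 0, 0]]]}}

```text
clock: 5.05
eef_pos: [450.5, -283.0, 44.6]
tcp_rot: [-3.141, -0.0, 1.319]
contact_force: [0.6, 0.3, 0.0]
opening: 0.001
```

Run:
```python
from h import *
want(449,-283,50,-15); print(proj("scene",readout.sense()["eef_pos"]))
p,d=grab_frame("scene"); crop("s",p,290,200,350,275,"pics/scene5.png",8)
p,d=grab_frame("top"); crop("s",p,290,180,370,260,"pics/top5.png",6)
```

```text
t 5.05 pos [ 450.5 -283.    44.6] rot [-3.141 -0.     1.319] F [0.6 0.3 0. ] open 0.001 toolY -14.438769929769476
q [-0.56  0.43  1.96 -0.    0.76 -0.31] shift cm [-0.04 -0.14 -0.54]
turn [-0.   -0.    0.01]
[319.64114331 258.22953927]
```

View pics/scene5.png

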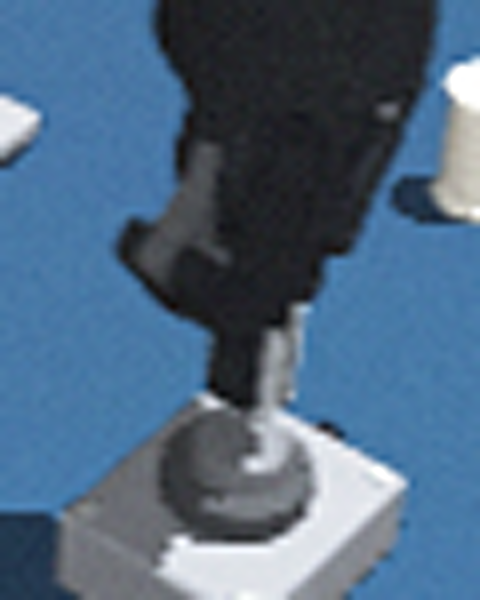

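View pics/top5.png

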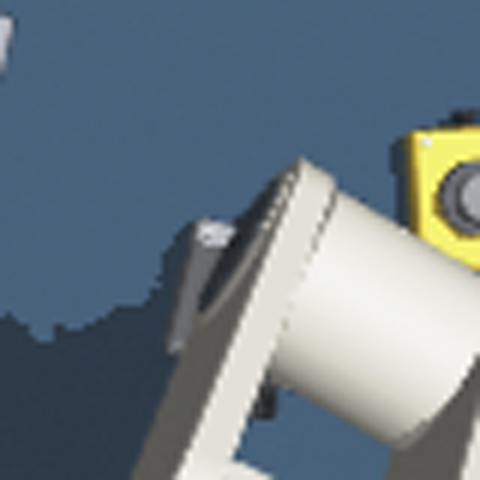

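>>> {"api": "play_rows", "payload": {"rows": [[255, [0, 0, 0.1], [0, 0, 0]], [255, [0, 0, 0.2], [0, 0, 0]], [255, [0, 0, 0.3], [0, 0, 0]], [255, [0, 0, 0.4], [0, 0, 0]], [255, [0, 0, 0.4], [0, 0, 0]], [255, [0, 0, 0.4], [0, 0, 0]]]}}

```text
clock: 5.65
eef_pos: [450.5, -283.0, 40.6]
tcp_rot: [-3.141, -0.0, 1.319]
contact_force: [-0.1, -0.7, -0.8]
opening: -0.0
```

>>> {"api": "play_rows", "payload": {"rows": [[255, [0, 0, 0.1], [0, 0, 0]], [255, [0, 0, 0.2], [0, 0, 0]], [255, [0, 0, 0.3], [0, 0, 0]], [255, [0, 0, 0.3], [0, 0, 0]], [255, [0, 0, 0.3], [0, 0, 0]]]}}

```text
clock: 6.07
eef_pos: [450.5, -283.0, 37.6]
tcp_rot: [-3.141, -0.0, 1.319]
contact_force: [-1.0, -0.4, 0.6]
opening: -0.006
```

Run:
```python
from h import *
want(449,-283,50,-15)
p,d=grab_frame("scene"); crop("s",p,300,225,340,275,"pics/scene6.png",12)
C=cloud("scene",d)
for v in range(240,266,2): print(v,[np.round(C[v,u]).astype(int).tolist() for u in (316,318,320,322,324,326)])
```

```text
t 6.0667 pos [ 450.5 -283.    37.6] rot [-3.141 -0.     1.319] F [-1.  -0.4  0.6] open -0.006 toolY -14.435608326345541
q [-0.56  0.44  1.96 -0.    0.74 -0.31] shift cm [-0.04 -0.14 -1.24]
turn [-0.   -0.    0.01]
240 [[400, -282, 138], [409, -285, 132], [418, -287, 126], [435, -287, 114], [436, -291, 114], [445, -294, 109]]
242 [[407, -281, 127], [409, -285, 127], [419, -287, 120], [429, -289, 113], [435, -292, 109], [448, -294, 101]]
244 [[439, -273, 94], [413, -285, 118], [420, -287, 114], [439, -287, 99], [441, -291, 99], [449, -294, 94]]
246 [[439, -274, 88], [436, -279, 92], [438, -283, 92], [440, -288, 93], [441, -292, 93], [450, -294, 87]]
248 [[438, -275, 83], [440, -279, 83], [437, -284, 87], [443, -287, 84], [442, -292, 87], [453, -294, 79]]
250 [[438, -275, 77], [441, -279, 76], [436, -285, 83], [442, -288, 79], [442, -293, 80], [451, -295, 74]]
252 [[454, -272, 57], [439, -280, 72], [437, -285, 76], [442, -289, 73], [443, -293, 74], [492, -287, 32]]
254 [[449, -274, 56], [452, -278, 54], [452, -282, 56], [442, -289, 67], [457, -291, 56], [471, -292, 44]]
256 [[441, -276, 56], [445, -280, 54], [446, -284, 55], [451, -288, 54], [452, -292, 55], [456, -296, 52]]
258 [[439, -277, 53], [436, -283, 57], [438, -287, 58], [441, -291, 56], [444, -295, 56], [458, -296, 44]]
260 [[436, -278, 49], [438, -283, 49], [439, -287, 50], [440, -292, 51], [446, -295, 47], [447, -299, 49]]
262 [[432, -280, 47], [437, -284, 44], [439, -288, 44], [440, -292, 46], [442, -296, 45], [445, -300, 44]]
264 [[428, -282, 45], [431, -286, 44], [431, -290, 46], [436, -294, 43], [437, -298, 44], [439, -302, 44]]
```

View pics/scene6.png

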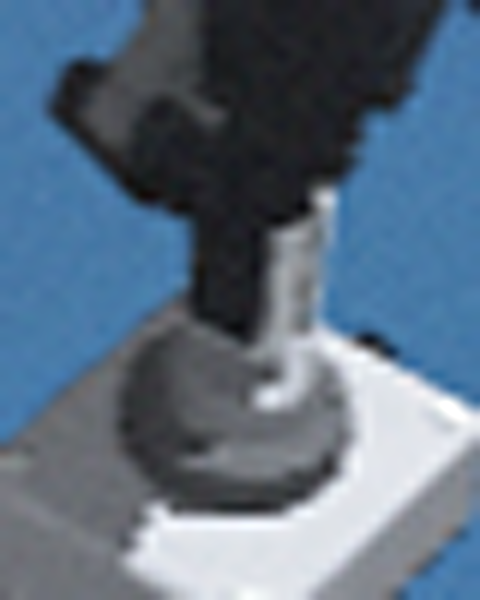

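>>> {"api": "play_rows", "payload": {"rows": [[255, [0, 0, 0.2], [0, 0, 0]], [255, [0, 0, 0.3], [0, 0, 0]], [255, [0, 0, 0.4], [0, 0, 0]], [255, [0, 0, 0.5], [0, 0, 0]], [255, [0, 0, 0.5], [0, 0, 0]], [255, [0, 0, 0.5], [0, 0, 0]]]}}

```text
clock: 6.62
eef_pos: [450.5, -283.0, 32.6]
tcp_rot: [-3.141, -0.0, 1.319]
contact_force: [1.2, 0.3, 0.5]
opening: 0.0
```

>>> {"api": "play_rows", "payload": {"rows": [[255, [0, 0, 0.1], [0, 0, 0]], [255, [0, 0, 0.2], [0, 0, 0]], [255, [0, 0, 0.3], [0, 0, 0]], [255, [0, 0, 0.3], [0, 0, 0]], [255, [0, 0, 0.3], [0, 0, 0]]]}}

```text
clock: 7.03
eef_pos: [450.5, -283.0, 29.6]
tcp_rot: [-3.141, -0.0, 1.319]
contact_force: [-0.1, 0.7, -0.5]
opening: -0.002
```

>>> {"api": "play_rows", "payload": {"rows": [[255, [0, 0, 0.1], [0, 0, 0]], [255, [0, 0, 0.2], [0, 0, 0]], [255, [0, 0, 0.3], [0, 0, 0]], [255, [0, 0, 0.3], [0, 0, 0]], [255, [0, 0, 0.3], [0, 0, 0]]]}}

```text
clock: 7.45
eef_pos: [450.6, -283.1, 26.7]
tcp_rot: [3.141, 0.0, 1.319]
contact_force: [-0.8, 0.7, 2.1]
opening: 0.0
```

Run:
```python
from h import *
want(449,-283,50,-15)
p,d=grab_frame("scene"); crop("s",p,300,225,340,275,"pics/scene7.png",12)
C=cloud("scene",d)
for v in range(248,262,2): print(v,[np.round(C[v,u]).astype(int).tolist() for u in (316,318,320,322,324,326)])
```

```text
t 7.45 pos [ 450.6 -283.1   26.7] rot [3.141 0.    1.319] F [-0.8  0.7  2.1] open 0.0 toolY -14.441746774694726
q [-0.56  0.46  1.97  0.    0.72 -0.31] shift cm [-0.03 -0.16 -2.33]
turn [0.   0.   0.01]
248 [[440, -274, 81], [415, -285, 105], [420, -288, 102], [442, -288, 85], [443, -292, 86], [453, -294, 79]]
250 [[440, -275, 75], [438, -280, 79], [438, -285, 81], [443, -288, 78], [443, -293, 80], [453, -295, 73]]
252 [[440, -275, 69], [439, -280, 72], [437, -285, 76], [442, -289, 73], [445, -293, 72], [455, -295, 65]]
254 [[441, -276, 63], [440, -281, 66], [436, -286, 71], [443, -289, 66], [446, -293, 65], [469, -293, 47]]
256 [[445, -275, 53], [438, -282, 61], [436, -287, 65], [444, -289, 59], [447, -293, 58], [455, -296, 53]]
258 [[439, -277, 52], [439, -282, 55], [441, -286, 55], [442, -291, 56], [447, -294, 52], [456, -297, 47]]
260 [[437, -278, 48], [439, -283, 49], [440, -287, 49], [440, -292, 51], [444, -295, 50], [448, -299, 48]]
```

View pics/scene7.png

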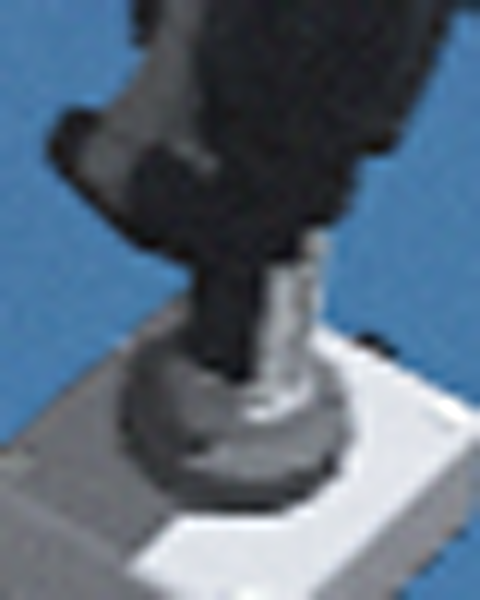

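>>> {"api": "play_rows", "payload": {"rows": [[255, [0, 0, 0.1], [0, 0, 0]], [255, [0, 0, 0.2], [0, 0, 0]], [255, [0, 0, 0.3], [0, 0, 0]], [255, [0, 0, 0.4], [0, 0, 0]], [255, [0, 0, 0.4], [0, 0, 0]], [255, [0, 0, 0.4], [0, 0, 0]]]}}

```text
clock: 8.0
eef_pos: [450.6, -283.1, 23.3]
tcp_rot: [3.141, 0.0, 1.319]
contact_force: [-3.1, 1.3, 13.7]
opening: -0.001
```

>>> {"api": "play_rows", "payload": {"rows": [[255, [0, 0, 0.05], [0, 0, 0]], [255, [0, 0, 0.1], [0, 0, 0]], [255, [0, 0, 0.15], [0, 0, 0]], [255, [0, 0, 0.15], [0, 0, 0]]]}}

```text
clock: 8.33
eef_pos: [450.7, -283.1, 23.0]
tcp_rot: [3.141, 0.0, 1.319]
contact_force: [-7.5, 5.2, 30.5]
opening: -0.002
```

>>> {"api": "play_rows", "payload": {"rows": [[255, [0, 0, -0.5], [0, 0, 0]], [255, [0, 0, -2], [0, 0, 0]], [255, [0, 0, -5], [0, 0, 0]], [255, [0, 0, -9], [0, 0, 0]], [255, [0, 0, -13], [0, 0, 0]], [255, [0, 0, -16], [0, 0, 0]], [255, [0, 0, -16], [0, 0, 0]], [255, [0, 0, -16], [0, 0, 0]]]}}

```text
clock: 9.0
eef_pos: [451.6, -283.7, 182.7]
tcp_rot: [3.138, 0.001, 1.319]
contact_force: [0.1, -0.7, -0.8]
opening: -0.003
```

Run:
```python
from h import *
want(626,40,180,-15)
p,d=grab_frame("scene"); crop("s",p,190,130,350,290,"pics/scene8.png",4)
C=cloud("scene",d)
m=np.zeros(d.shape,bool); m[245:265,310:332]=(C[245:265,310:332,2]>46)&(C[245:265,310:332,2]<70)
print(m.sum(),np.percentile(C[m][:,2],[10,50,90]))
```

```text
t 9.0 pos [ 451.6 -283.7  182.7] rot [3.138e+00 1.000e-03 1.319e+00] F [ 0.1 -0.7 -0.8] open -0.003 toolY -14.43500348097939
q [-0.56  0.23  1.86 -0.    1.05 -0.31] shift cm [35.7   8.82  0.26]
turn [0.004 0.001 0.01 ]
149 [46.44992776 54.35090253 56.64559744]
```

View pics/scene8.png

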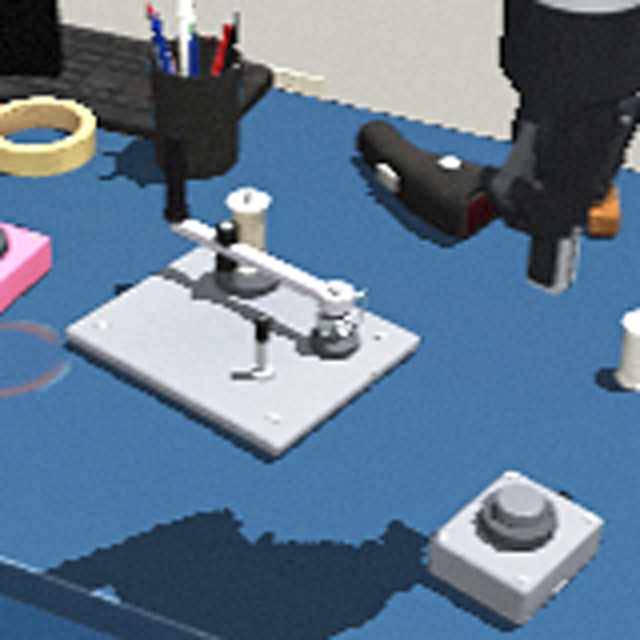

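>>> {"api": "play_rows", "payload": {"rows": [[0, [35.7, 8.8, 0], [0, 0, 0.01]], [0, [35.7, 8.8, 0], [0, 0, 0.01]], [0, [35.7, 8.8, 0], [0, 0, 0.01]], [0, [35.7, 8.8, 0], [0, 0, 0.01]], [0, [35.7, 8.8, 0], [0, 0, 0.01]], [0, [35.7, 8.8, 0], [0, 0, 0.01]], [0, [35.7, 8.8, 0], [0, 0, 0.01]], [0, [35.7, 8.8, 0], [0, 0, 0.01]], [0, [35.7, 8.8, 0], [0, 0, 0.01]], [0, [35.7, 8.8, 0], [0, 0, 0.01]], [0, [35.7, 8.8, 0], [0, 0, 0.01]], [0, [35.7, 8.8, 0], [0, 0, 0.01]]]}}

```text
clock: 10.05
eef_pos: [623.4, 40.5, 179.0]
tcp_rot: [-3.138, 0.002, 1.31]
contact_force: [-0.4, -0.1, -0.2]
opening: 0.999
```

Run:
```python
from h import *
want(626,40,67,-15)
p,d=grab_frame("scene"); crop("s",p,190,100,310,220,"pics/scene9.png",5)
C=cloud("scene",d)
p,d=grab_frame("top"); crop("s",p,200,140,300,220,"pics/top9.png",6)
```

```text
t 10.05 pos [623.4  40.5 179. ] rot [-3.138e+00  2.000e-03  1.310e+00] F [-0.4 -0.1 -0.2] open 0.999 toolY -14.969883859514836
q [ 0.06  0.38  1.66 -0.    1.11  0.32] shift cm [ 0.03  0.3  11.2 ]
turn [-0.003  0.002  0.001]
```

View pics/scene9.png

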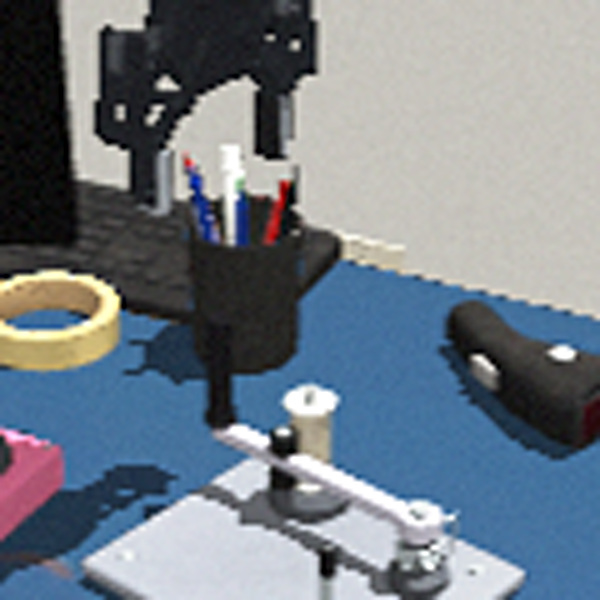

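View pics/top9.png

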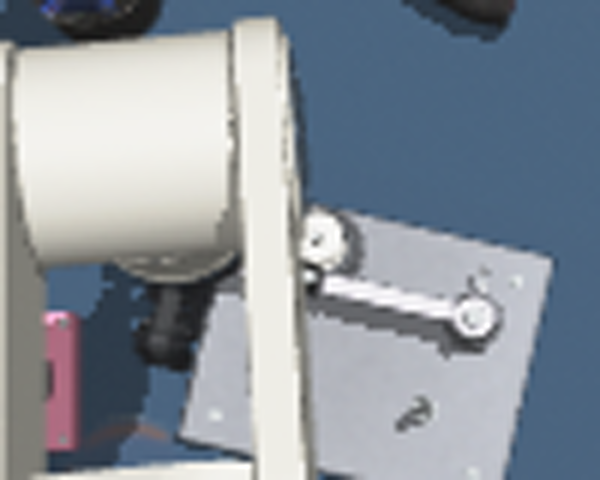

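Run:
```python
from h import *
print(proj("scene",(623.4,40.5,206)),proj("scene",(623.4,40.5,219)),proj("scene",(626,40,133)))
p,d=grab_frame("scene"); C=cloud("scene",d)
for u,v in((219,139),(223,139),(217,137),(222,141),(243,128),(247,127),(242,129),(244,131)): print(u,v,p[v,u],np.round(C[v,u]))
print(onplane("scene",221.4,142.4,206),onplane("scene",245,131.6,206))
```

```text
[232.59275019 140.40458088] [232.47130616 136.10925888] [233.83594399 163.18778458]
219 139 [31 33 34] [570.  51. 231.]
223 139 [147 154 158] [575.  42. 231.]
217 137 [19 23 28] [573.  59. 234.]
222 141 [151 159 162] [570.  43. 227.]
243 128 [25 27 26] [665.  29. 229.]
247 127 [115 122 124] [665.  17. 234.]
242 129 [18 20 24] [670.  35. 222.]
244 131 [0 0 3] [666.  27. 219.]
[598.92931396  61.88695983 206.        ] [689.61631784  36.0106168  206.        ]
```

>>> {"api": "play_rows", "payload": {"rows": [[0, [0, 0.2, 3], [0, 0, 0]], [0, [0, 0.2, 6], [0, 0, 0]], [0, [0, 0.2, 8], [0, 0, 0]], [0, [0, 0.2, 10], [0, 0, 0]], [0, [0, 0.2, 11.5], [0, 0, 0]], [0, [0, 0.2, 11.5], [0, 0, 0]], [0, [0, 0.2, 11.5], [0, 0, 0]]]}}

```text
clock: 10.78
eef_pos: [625.9, 39.3, 65.8]
tcp_rot: [-3.14, 0.001, 1.308]
contact_force: [-1.1, 0.8, -0.2]
opening: 1.002
```

Run:
```python
from h import *
want(626,40,64,-15)
p,d=grab_frame("scene"); crop("s",p,190,120,290,220,"pics/scene10.png",6)
```

```text
t 10.7833 pos [625.9  39.3  65.8] rot [-3.140e+00  1.000e-03  1.308e+00] F [-1.1  0.8 -0.2] open 1.002 toolY -15.084847232935221
q [ 0.06  0.51  1.73 -0.    0.89  0.32] shift cm [ 0.07 -0.01  0.18]
turn [-0.002  0.001 -0.001]
```

View pics/scene10.png

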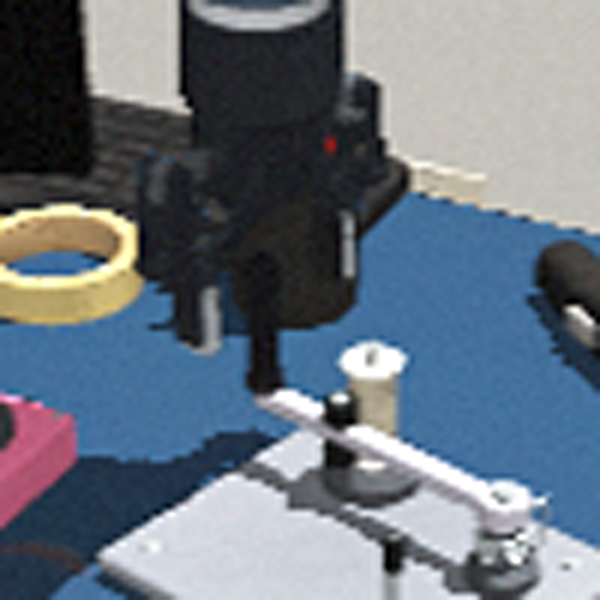

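>>> {"api": "play_rows", "payload": {"rows": [[255, [0, 0, 0.3], [0, 0, 0]], [255, [0, 0, 0.3], [0, 0, 0]], [255, [0, 0, 0.3], [0, 0, 0]], [255, [0, 0, 0.3], [0, 0, 0]], [255, [0, 0, 0.3], [0, 0, 0]], [255, [0, 0, 0.3], [0, 0, 0]], [255, [0, 0, 0.3], [0, 0, 0]], [255, [0, 0, 0.3], [0, 0, 0]], [255, [0, 0, 0.3], [0, 0, 0]], [255, [0, 0, 0.3], [0, 0, 0]]], "squeeze": 30}}

```text
clock: 11.67
eef_pos: [626.5, 40.4, 63.5]
tcp_rot: [-3.141, -0.0, 1.309]
contact_force: [-3.1, 0.9, 5.8]
opening: 0.179
```

Run:
```python
from h import *
want(626,40,64,-15)
p,d=grab_frame("scene"); crop("s",p,190,120,290,220,"pics/scene11.png",6)
# swing waypoints relative to current TCP, tool rotates with the arm
s=readout.sense(); R=Ro.from_euler("xyz",s["tcp_rot"]).as_matrix(); h0=s["eef_pos"]
for piv in((588,-103),(586,-104)):
  w=np.array([*piv,h0[2]]); print("r",np.linalg.norm(h0-w))
  for a in np.arange(0.1,1.16,0.1):
    sh=R.T@(w+Ro.from_rotvec([0,0,a]).apply(h0-w)-h0)/10; print(round(a,2),np.round(sh,2))
```

```text
t 11.6667 pos [626.5  40.4  63.5] rot [-3.141 -0.     1.309] F [-3.1  0.9  5.8] open 0.179 toolY -15.006570545194855
q [0.06 0.52 1.74 0.   0.89 0.32] shift cm [-0.05 -0.04 -0.05]
turn [-0. -0. -0.]
r 148.47998166901237
0.1 [-0.07 -1.48  0.  ]
0.2 [-0.29 -2.95  0.  ]
0.3 [-0.66 -4.39  0.  ]
0.4 [-1.17 -5.78  0.  ]
0.5 [-1.82 -7.12  0.  ]
0.6 [-2.59 -8.38  0.  ]
0.7 [-3.49 -9.57  0.  ]
0.8 [ -4.5  -10.65   0.  ]
0.9 [ -5.61 -11.63   0.  ]
1.0 [ -6.82 -12.5    0.  ]
1.1 [ -8.11 -13.24   0.  ]
r 149.97372574301556
0.1 [-0.06 -1.5   0.  ]
0.2 [-0.26 -2.98  0.  ]
0.3 [-0.62 -4.44  0.  ]
0.4 [-1.12 -5.85  0.  ]
0.5 [-1.75 -7.21  0.  ]
0.6 [-2.52 -8.5   0.  ]
0.7 [-3.42 -9.7   0.  ]
0.8 [ -4.42 -10.81   0.  ]
0.9 [ -5.54 -11.81   0.  ]
1.0 [ -6.75 -12.7    0.  ]
1.1 [ -8.04 -13.46   0.  ]
```

View pics/scene11.png

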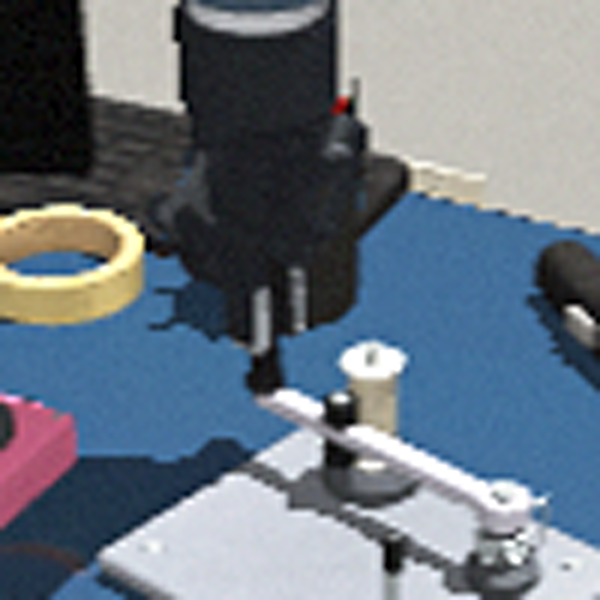

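>>> {"api": "play_rows", "payload": {"rows": [[255, [0, -0.75, 0], [0, 0, -0.05]], [255, [-0.06, -1.5, 0], [0, 0, -0.1]], [255, [-0.15, -2.25, 0], [0, 0, -0.15]], [255, [-0.27, -3.0, 0], [0, 0, -0.2]], [255, [-0.43, -3.7, 0], [0, 0, -0.25]], [255, [-0.63, -4.42, 0], [0, 0, -0.3]], [255, [-0.87, -5.13, 0], [0, 0, -0.35]], [255, [-1.14, -5.83, 0], [0, 0, -0.4]], [255, [-1.45, -6.5, 0], [0, 0, -0.45]], [255, [-1.78, -7.18, 0], [0, 0, -0.5]], [255, [-1.78, -7.18, 0], [0, 0, -0.5]]], "squeeze": 40}}

```text
clock: 12.63
eef_pos: [553.2, 40.9, 63.7]
tcp_rot: [3.14, 0.001, 1.812]
contact_force: [4.1, -2.9, -1.5]
opening: 0.172
```

Run:
```python
from h import *
want(626,40,64,-15)
p,d=grab_frame("scene"); crop("s",p,170,120,310,240,"pics/scene12.png",5)
s=readout.sense(); R=Ro.from_euler("xyz",s["tcp_rot"]).as_matrix(); h0=s["eef_pos"]
for piv in((587,-103.5),):
  w=np.array([*piv,h0[2]]); print("r",np.linalg.norm(h0-w),"angle from rest",np.arctan2(*(h0-w)[1::-1])-np.arctan2(143.9,39.5))
  for a in np.arange(0.1,0.75,0.1):
    sh=R.T@(w+Ro.from_rotvec([0,0,a]).apply(h0-w)-h0)/10; print(round(a,2),np.round(sh,2))
```

```text
t 12.6333 pos [553.2  40.9  63.7] rot [3.140e+00 1.000e-03 1.812e+00] F [ 4.1 -2.9 -1.5] open 0.172 toolY 13.793504389052572
q [ 0.07  0.42  1.9  -0.    0.81 -0.17] shift cm [-1.83  7.05 -0.02]
turn [0.002 0.001 0.503]
r 148.3472937273698 angle from rest 0.4935753394302169
0.1 [-0.06 -1.48 -0.  ]
0.2 [-0.26 -2.95 -0.01]
0.3 [-0.61 -4.39 -0.01]
0.4 [-1.1  -5.79 -0.01]
0.5 [-1.73 -7.13 -0.01]
0.6 [-2.49 -8.41 -0.02]
0.7 [-3.37 -9.6  -0.02]
```

View pics/scene12.png

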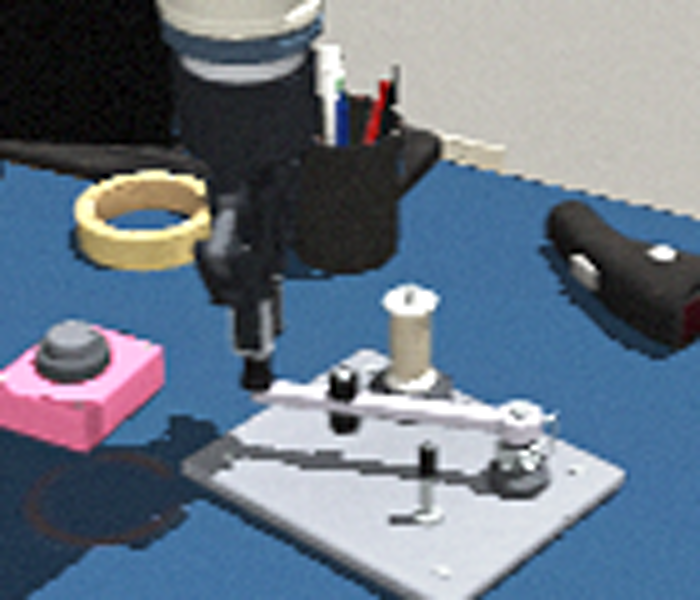

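>>> {"api": "play_rows", "payload": {"rows": [[255, [0, -0.75, 0], [0, 0, -0.05]], [255, [-0.06, -1.48, 0], [0, 0, -0.1]], [255, [-0.14, -2.22, 0], [0, 0, -0.15]], [255, [-0.26, -2.95, 0], [0, 0, -0.2]], [255, [-0.42, -3.68, 0], [0, 0, -0.25]], [255, [-0.61, -4.39, 0], [0, 0, -0.3]], [255, [-0.85, -5.1, 0], [0, 0, -0.35]], [255, [-1.1, -5.8, 0], [0, 0, -0.4]], [255, [-1.4, -6.47, 0], [0, 0, -0.45]], [255, [-1.73, -7.13, 0], [0, 0, -0.5]], [255, [-1.73, -7.13, 0], [0, 0, -0.5]], [255, [-1.73, -7.13, 0], [0, 0, -0.5]]]}}

```text
clock: 13.68
eef_pos: [490.1, 7.6, 63.7]
tcp_rot: [3.138, 0.003, 2.307]
contact_force: [8.0, -2.0, -4.3]
opening: 0.176
```

```bash
cat > st.py <<'E'
from h import *
import sys
want(626,40,64,-15)
p,d=grab_frame("scene"); crop("s",p,170,130,310,250,sys.argv[1],5)
s=readout.sense(); R=Ro.from_euler("xyz",s["tcp_rot"]).as_matrix(); h0=s["eef_pos"]
w=np.array([587,-103.5,h0[2]]); print("r",np.linalg.norm(h0-w),"angle from rest",np.arctan2(*(h0-w)[1::-1])-np.arctan2(143.9,39.5))
v=h0-w; t=np.array([-v[1],v[0],0])/np.linalg.norm(v); print("tangent force",s["contact_force"]@t, "radial", s["contact_force"]@v/np.linalg.norm(v))
for a in (0.05,0.1,0.15,0.2): print(a,np.round(R.T@(w+Ro.from_rotvec([0,0,a]).apply(v)-h0)/10,2))
E
python3 st.py pics/s13.png
```

```text
t 13.6833 pos [490.1   7.6  63.7] rot [3.138e+00 3.000e-03 2.307e+00] F [ 8.  -2.  -4.3] open 0.176 toolY 42.1804575034129
q [ 0.01  0.34  2.04 -0.    0.76 -0.72] shift cm [-6.72 12.24  0.03]
turn [0.005 0.001 0.998]
r 147.42759292944137 angle from rest 0.9836941790804554
tangent force -4.7308009291848165 radial -6.673396160834235
0.05 [-0.   -0.74 -0.  ]
0.1 [-0.04 -1.47 -0.  ]
0.15 [-0.12 -2.21 -0.01]
0.2 [-0.23 -2.93 -0.01]
```

View pics/s13.png

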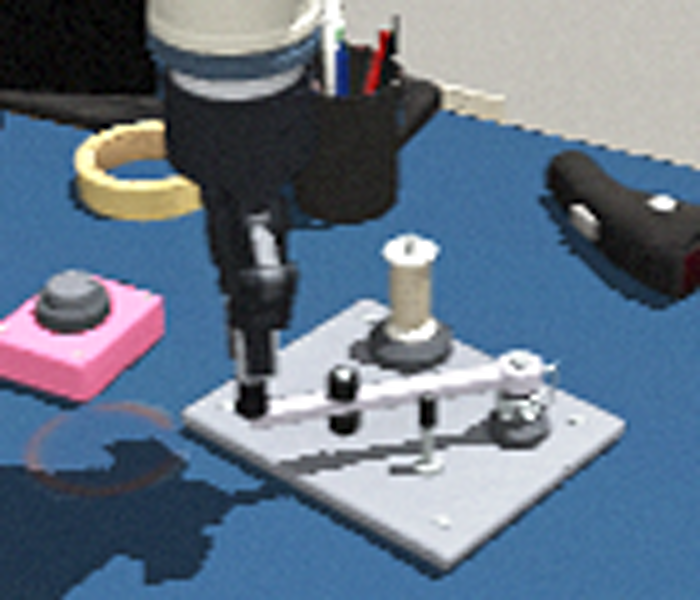

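>>> {"api": "play_rows", "payload": {"rows": [[255, [-0.05, -0.4, 0], [0, 0, -0.03]], [255, [-0.1, -0.75, 0], [0, 0, -0.05]], [255, [-0.12, -1.1, 0], [0, 0, -0.08]], [255, [-0.14, -1.45, 0], [0, 0, -0.1]], [255, [-0.14, -1.45, 0], [0, 0, -0.1]], [255, [-0.14, -1.45, 0], [0, 0, -0.1]]]}}

```text
clock: 14.23
eef_pos: [479.7, -2.6, 63.6]
tcp_rot: [3.139, 0.002, 2.406]
contact_force: [5.0, 1.2, -0.2]
opening: 0.175
```

```bash
python3 st.py pics/s14.png
```

```text
t 14.2333 pos [479.7  -2.6  63.6] rot [3.139e+00 2.000e-03 2.406e+00] F [ 5.   1.2 -0.2] open 0.175 toolY 47.879895832118876
q [-0.01  0.33  2.06  0.    0.75 -0.84] shift cm [-8.000e+00  1.298e+01  1.000e-02]
turn [3.000e-03 1.000e-03 1.097e+00]
r 147.3208897319399 angle from rest 1.0838068641845566
tangent force -4.770858672638412 radial -2.9674266701817102
0.05 [-0.   -0.74 -0.  ]
0.1 [-0.04 -1.47 -0.  ]
0.15 [-0.12 -2.2  -0.  ]
0.2 [-0.24 -2.93 -0.01]
```

View pics/s14.png

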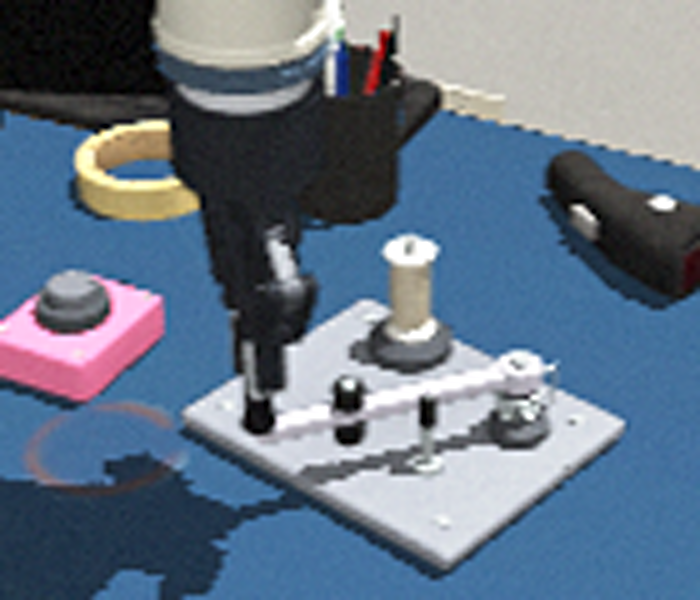

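>>> {"api": "play_rows", "payload": {"rows": [[255, [0, -0.15, 0], [0, 0, -0.01]], [255, [0, -0.3, 0], [0, 0, -0.02]], [255, [0, -0.3, 0], [0, 0, -0.02]], [255, [0, -0.3, 0], [0, 0, -0.02]]]}}

```text
clock: 14.62
eef_pos: [477.8, -4.7, 63.6]
tcp_rot: [3.139, 0.002, 2.426]
contact_force: [5.4, 1.1, -0.6]
opening: 0.178
```

```bash
python3 st.py pics/s15.png
```

```text
t 14.6167 pos [477.8  -4.7  63.6] rot [3.139e+00 2.000e-03 2.426e+00] F [ 5.4  1.1 -0.6] open 0.178 toolY 49.02704453172165
q [-0.01  0.33  2.06  0.    0.75 -0.87] shift cm [-8.26e+00  1.31e+01  1.00e-02]
turn [3.000e-03 1.000e-03 1.117e+00]
r 147.26312397420517 angle from rest 1.1035987518413413
tangent force -4.855910929566576 radial -3.545387289210653
0.05 [-0.   -0.74 -0.  ]
0.1 [-0.04 -1.47 -0.  ]
0.15 [-0.12 -2.2  -0.  ]
0.2 [-0.24 -2.93 -0.01]
```

Still only the spring force, so the stop isn't reached; push further in small steps.

>>> {"api": "play_rows", "payload": {"rows": [[255, [0, -0.15, 0], [0, 0, -0.01]], [255, [0, -0.3, 0], [0, 0, -0.02]], [255, [0, -0.3, 0], [0, 0, -0.02]], [255, [0, -0.3, 0], [0, 0, -0.02]]]}}

```text
clock: 15.0
eef_pos: [477.0, -5.7, 63.7]
tcp_rot: [3.136, 0.003, 2.445]
contact_force: [10.5, 11.7, -4.5]
opening: 0.176
```

```bash
python3 st.py pics/s16.png
```

```text
t 15.0 pos [477.   -5.7  63.7] rot [3.136e+00 3.000e-03 2.445e+00] F [10.5 11.7 -4.5] open 0.176 toolY 50.099857011472665
q [-0.02  0.32  2.07  0.    0.74 -0.89] shift cm [-8.5  13.06  0.06]
turn [ 6.000e-03 -1.000e-03  1.136e+00]
r 147.1737800013674 angle from rest 1.111411764768518
tangent force -14.664256223030748 radial 0.4052273157547007
0.05 [ 0.   -0.74 -0.  ]
0.1 [-0.03 -1.47 -0.01]
0.15 [-0.1  -2.2  -0.01]
0.2 [-0.2  -2.93 -0.02]
```

>>> {"api": "play_rows", "payload": {"rows": [[255, [0, -0.05, 0], [0, 0, 0]], [255, [0, -0.05, 0], [0, 0, 0]], [255, [0, -0.05, 0], [0, 0, 0]], [255, [0, -0.05, 0], [0, 0, 0]], [255, [0, -0.05, 0], [0, 0, 0]], [255, [0, -0.05, 0], [0, 0, 0]], [255, [0, -0.05, 0], [0, 0, 0]], [255, [0, -0.05, 0], [0, 0, 0]], [255, [0, -0.05, 0], [0, 0, 0]], [255, [0, -0.05, 0], [0, 0, 0]], [255, [0, -0.05, 0], [0, 0, 0]], [255, [0, -0.05, 0], [0, 0, 0]]]}}

```text
clock: 16.05
eef_pos: [477.0, -5.8, 63.7]
tcp_rot: [3.136, 0.003, 2.445]
contact_force: [11.6, 12.9, -6.6]
opening: 0.179
```

```bash
python3 st.py pics/s17.png; python3 -c "
from h import *
p,d=grab_frame('scene'); cv2.imwrite('pics/full.png',p[:,:,::-1])"
```

```text
t 16.05 pos [477.   -5.8  63.7] rot [3.136e+00 3.000e-03 2.445e+00] F [11.6 12.9 -6.6] open 0.179 toolY 50.10062016694077
q [-0.02  0.32  2.07  0.    0.74 -0.89] shift cm [-8.5  13.07  0.07]
turn [ 7.000e-03 -1.000e-03  1.136e+00]
r 147.13792407700896 angle from rest 1.1126098953309997
tangent force -16.695292496322168 radial 0.620638399757461
0.05 [ 0.   -0.74 -0.  ]
0.1 [-0.03 -1.47 -0.01]
0.15 [-0.1  -2.2  -0.01]
0.2 [-0.21 -2.93 -0.02]
```

View pics/s17.png

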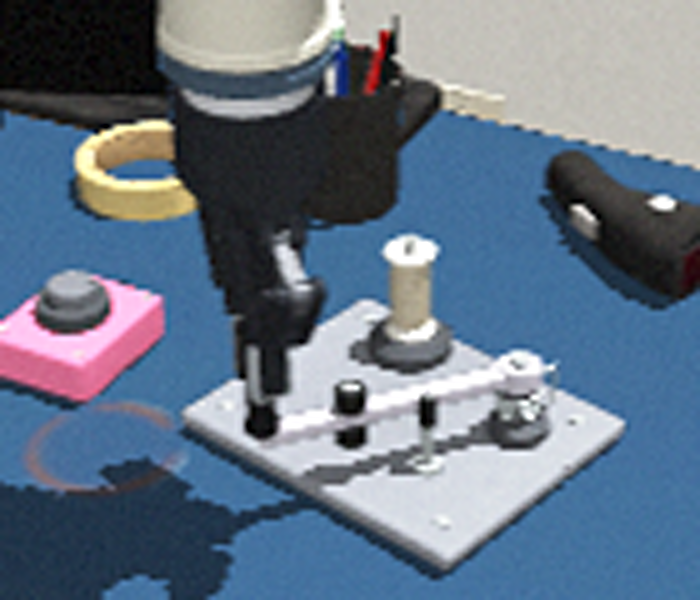

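View pics/full.png

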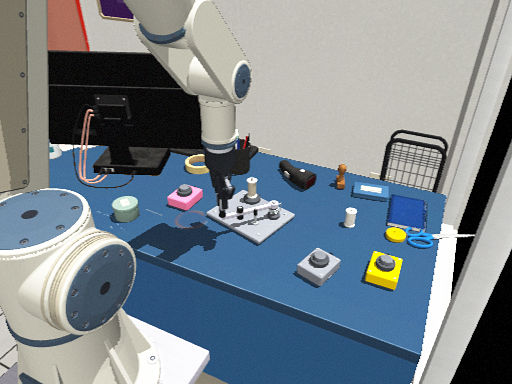

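The handle is held at px (222,212) with the bar against the stop pin. The button is up at (319,258), and the tin, spare spool and tape are where they were.

```bash
python3 -c "
from h import *
r.sign_off(); s=readout.sense(); print(s['clock'],s['contact_force'],s['opening'])"
```

```text
the job is handed in; nothing more can be done
the job is handed in; nothing more can be done
```

The job is handed in at 16 s of the 54 s allowed. I gave the button on the grey control box one full press and let it come up. I then gripped the black handle and swung the presser arm to its stop, where the gripper still holds it.

- **Button:** it bottomed out at about 30 N, well over the 5 N it needs. Depth after lifting read about 56 mm for its top, the same as before the press.
- **Presser arm:** the swing measures about 1.11 rad. The force along the swing rose from about 5 N (spring only) to about 17 N, and the last picture shows the bar against the pin. The fingers are on the 16 mm handle, with the opening at 0.18.
- **Bystanders:** the tin, spare spool and tape roll look unmoved in the last picture. I did not measure their positions again.
- **Disagreement:** the reported tool height was about 27 mm lower than the fingertips really were, both in the depth pictures and when touching the button. I used the force and picture readings to set heights instead. The two cameras also differed by about 5 mm in x, which caused no trouble.

The hand-in gave no verdict, and I could not read the state after it.

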